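# Set up the bench lathe: blank between headstock and tailstock, tool rest in front

## Robot

A 6-joint arm with a two-finger parallel gripper is mounted at the origin on a cart in front of the work surface, level with it; the furniture and walls round the work are solid. World frame = base frame: x ahead of the robot, y to its left, z up, the work surface at z = 0. Lengths are in m, angles in rad, forces in N, time in s.
With the tool pointing down it reaches from about 0.225 to 0.725 m from the base axis. Payload 3.1 kg.
Tool frame: the origin (TCP) lies at the very end of the fingers, on their centre line; the grasp point (between the pads) lies 19 mm behind it; z points along the fingers, y is the line along which they close (so a half turn about z gives the same grasp; the last joint's range is limited). The gripper opens to 85 mm and grips with 20 to 120 N. Pads are 22 mm wide; open, the fingers measure 114 mm over their backs; the gripper's body (76 mm by 85 mm) begins 54 mm behind the grasp point. The pads swing forward as they close: fully open they stand 13 mm farther back than shut.
Start: joints at [-1.301, 0.048, 0.099, 1.622, 0, 1.443], TCP at [0.203, -0.484, 0.231] pointing down, gripper open.
Joint ranges: [-2.91, 2.91], [-0.99, 1.94], [-1.21, 1.42], [-2.12, 2.29], [-1.49, 1.47], [-3.14, 3.14]. Speed limits (rad/s): [2.79, 2.79, 3.14, 3.14, 3.14, 3.14].

## Interface

Orientations are given as a unit quaternion [w, x, y, z].
In Python, from plant import ctrl gives the robot as it stands.
- The arm moves only by the tool apply_moves, never from a script. Its argument "motion" is a list of rows, each a list of 2 entries, a list of its own where there are three numbers: the shift along the tool's x, y, z in mm, then the turn, a rotation vector about the tool's x, y, z in degrees. In form: [[[dx, dy, dz], [wx, wy, wz]], ...]. A call has 1 to 10 rows; each row is the pose to reach, as a shift and turn from the pose commanded when the call began, along the tool's axes at that moment; what a row does not reach only later rows make up. A row lasts 1/8 s, in which the tool goes at most 62.5 mm and 10.7 degrees, less where a joint would pass 70% of its speed; a pose out of reach is approached as far as the arm can. A call with a gripper value outside its range is refused whole. "hand" is the closure in counts, from 0 (fully open) to 255 (shut), set as the call begins (left out, the last holds). The fingers move at their own pace and stop on an object; the grip force is fixed at half the most. Time passes only in rows, so rows that repeat a pose let the fingers close. It gives the time, the measured TCP pose, the force, the opening and the grip force at its end, in the units of the state.
- ctrl.sense(): the state, without advancing time (a new reading comes with each control period).
- ctrl.get_image(name): name is "side" or "top" or "wrist"; returns a dict with "frame" (420x560x3 uint8, red, green, blue), "K" (3x3 intrinsics, pixels), "D" ([k1, k2, p1, p2, k3] as OpenCV has them; the pictures are not rectified), "rvec" (rotation vector, rad) and "tvec" (3), from world to camera coordinates, as OpenCV has them. Camera axes: x right, y down, z forward; pixel columns grow to the right and rows downward; lengths in m; the calibration is good to about 2 mm. A picture is of the moment at which its call begins. There is no depth.
- ctrl.finish_job(): hands the job in; it is judged then, once.
Trained networks look in a picture, given as the dict that the camera call returned (one of the last four; its "shot" number tells which), for a name from the list of things; names that differ only in an ending like _2 or _b are one class to them, and where a whole thing is asked for, a point or a joint stands for the part that bears it (a point fixed in the world has none). Each returns a list of dicts, best first, with "score" (0 to 1); they miss things now and then, are a little off and sometimes report something else, mostly with a low value. They report only what shows in the picture. A call takes as long as a camera call. They do not tell look-alikes from the thing itself.
- ctrl.search_frame(picture, target): "pixel" ([column, row] in pixels, amid what is visible of it).
- ctrl.trace(picture, target): "pixels" (420x560 bool, what is visible of it) and "pixel" ([column, row] in pixels, amid what is visible of it).
The state is a dict: "time_s": time; "q": joint angles; "dq": joint speeds; "effort": joint torques, N m; "ee_pos": TCP position; "tool_rot": TCP orientation; "wrist_force": force on the tool from outside, world axes, zero at the start; "wrist_torque": the same for the moment, N m; "width": finger opening in m; "grasp_force": force on a finger pad.
Only numpy, scipy, OpenCV 4.12 (cv2) and the standard library are available. Lean on these libraries where they do the work, as an engineer would, in place of code of your own. Each camera call takes 0.05 s, during which the arm holds its last target. There are 200 camera calls.

## Task

Set up the little bench lathe: lay the square wood blank corner-down in its two V rests and slide the tailstock up until the blank is tight against the headstock and the sprung centre is pushed about half-way in. Then stand the tool rest on the table in front of the blank (on the robot's side), parallel to it and centred on its length, with about 30 mm clear between the bar and the blank. Keep off the work light and leave the other things where they are.

Things in the scene. Friction and masses are not known exactly. Their poses are not given: they have to be found in the camera images.
- lathe: Small bench lathe, fixed. Origin: on the table under the middle of the laid-in blank. y runs along the bed from tailstock to headstock, x to the back (away from the robot), z up. Bed x -18 to +18 mm, top z 22. Grey headstock: y +83 to +172, x -32 to +48, top z 103. The square blank lies corner down in the V rests, its long axis at x 0, z 75 mm.
- nose (a point): Centre of the flat front face of the headstock's spindle nose (18 mm across), at lathe x 0, y +75, z 75 mm; the blank's end goes tight against it. Axes as the lathe.
- v_rest1 (a point): Bottom of the V rest next to the headstock (lathe x 0, y +50, z 59.4 mm). 90 degree V of steel, open upward, 18 mm long in y, lips at x +-17, z 76 mm. Axes as the lathe.
- v_rest2 (a point): Bottom of the V rest next to the tailstock (lathe x 0, y -50, z 59.4 mm); same shape.
- lamp: Work-light bar of the lathe, fixed; origin and axes are the lathe's. Bar at lathe x +22 to +58, z 158 to 182, y -190 to +160 mm, just above and behind the blank: a vertical tool hits it at the V rests (and is close to it at the tool rest), one leaning back to the robot 30 to 45 degrees passes in front of it. Two thin posts hold it at x 46, y -183 and y +128.
- tailstock (a joint): Tailstock position along the bed, m: 0 = farthest from the headstock, grows toward it (lathe +y) to 0.075. Stays where left (9 N friction). Tip of its sprung centre, when out: lathe y = -0.125 + value; it meets a blank that is tight against the headstock at 0.050. Grey block 40 mm wide, 45 mm long, top z 94 mm.
- knob_end (a point): Middle of the outer end face of the tailstock's black end knob (40 mm across, 22 mm long, axis along lathe y, 75 mm above the table); push here toward +y of the lathe. Axes as the lathe.
- centre (a joint): How far the tailstock's sprung centre (steel plunger, 16 mm across, 20 mm long) is pressed into the tailstock, in m: 0 = out, 0.012 = fully in. Spring 0.7 N per mm, so half-way takes about 4 N more than the 9 N that slide the tailstock.
- blank: Square wood blank, 22 x 150 x 22 mm, about 60 g, lying on the table on the right. Origin: centre of its underside as it lies at the start (11 mm from its long axis, along its z); its y axis is its length.
- blank_mid (a point): Middle of the blank, on its long axis; axes as the blank.
- tool_rest: Steel tool rest, about 250 g: foot plate 40 x 120 x 10 mm, two thin posts (at y -45 and +45) and on top a round bar 14 mm thick, 130 mm long, along its y, bar axis 75 mm above the foot's underside. Stands on the table on the right. Origin: centre of the underside. Symmetrical front to back and end to end; the round bar can be gripped by a leaning tool.
- flush_cutters: Bystander: red-handled flush cutters lying open, 91 x 120 x 12 mm; origin: centre of its underside.
- tweezers: Bystander: steel tweezers lying, 122 mm long; origin: centre of its underside.
- cork_figure3: Bystander: painted figure on a wine cork, 26 mm across, 90 mm tall, standing; origin: centre of its underside.
- cork_figure1: Bystander: painted figure on a wine cork, 26 mm across, 93 mm tall, standing; origin: centre of its underside.
- paint_pot10: Bystander: small paint pot with a domed lid, 41 x 35 x 52 mm, standing; origin: centre of its underside.
- mix_cup3: Bystander: small clear mixing cup, 45 mm across, 36 mm tall, standing; origin: centre of its underside.
Not all that is in view belongs to the job. There is more than one size of the tool_rest; the job needs the larger.

How it is judged:
At the end, for the whole second after the job is handed in: Blank in both V rests corner down (axis within 4 mm, 0.05 rad), its middle within 5 mm of the lathe origin along the bed; centre pressed in 3-9.5 mm. Tool rest upright on the table in front, bar 20-40 mm clear of the blank, centred within 10 mm, parallel within 0.09 rad. Both released, at rest (y of blank_mid in the frame of lathe between -0.005 and 0.005 m and x of blank_mid in the frame of lathe between -0.004 and 0.004 m and z of blank_mid in the frame of lathe between 0.071 and 0.079 m and angle between the y axis of blank and the y axis of lathe, either way round below 0.05 rad and value of joint centre between 0.003 and 0.0095 m and x of tool_rest in the frame of lathe between -0.0626 and -0.0426 m and y of tool_rest in the frame of lathe between -0.01 and 0.01 m and angle between the y axis of tool_rest and the y axis of lathe, either way round below 0.09 rad and angle between tool_rest's own z axis and vertical below 0.06 rad and height (world z) of tool_rest below 0.005 m and linear speed of each of tool_rest, blank below 0.01 m/s); the robot touches nothing.
It fails at once if the work light is struck or pushed (over 6 N) (contact force between anything else and lamp above 6 N).
It fails at once if a bystander is shifted more than 20 mm or tipped over (distance of any of flush_cutters, tweezers, cork_figure3, cork_figure1, paint_pot10, mix_cup3 from where it was at the start of the episode above 0.02 m or angle between any of flush_cutters, tweezers, cork_figure3, cork_figure1, paint_pot10, mix_cup3's own z axis and vertical above 0.5 rad).
It also fails if it takes over 67 s, if anything falls off the work surface, if the arm or the gripper's body presses on something with over 40 N, if the wrist force passes 120 N, or if a joint passes its speed limit or range.

## Working session

There is one attempt and no reset: what is moved stays moved. The work goes in short steps, Python scripts to look and compute and a tool call to move; the robot and the scene stay as the last step left them, time stands still between calls to the robot, and variables do not carry over. Pictures are saved under pics/ and viewed, at most 10 in all, crops included, and the job is handed in when it is done.

Besides the shell and the picture viewer there is one more tool, called after "Call:" as name(argument=value, ...), one argument or row to a line, values as JSON. apply_moves: Moves the arm, as the interface text tells. Its arguments: {"type":"object","properties":{"motion":{"type":"array"},"hand":{"type":"number"}},"required":["motion"]}

```bash
mkdir -p pics; ls
python3 - <<'E'
from plant import ctrl
import cv2,numpy as np
print(ctrl.sense())
ims=[]
for n in ["side","top"]:
    p=ctrl.get_image(n); cv2.imwrite(f"pics/{n}0.png",p["frame"][:,:,::-1])
    print(n,p["K"],p["D"],p["rvec"],p["tvec"])
    for t in ["lathe","blank","blank_mid","tool_rest","tailstock","knob_end","nose","v_rest1","v_rest2","lamp"]:
        try: print(t,[(np.round(r["pixel"]).tolist(),round(r["score"],2)) for r in ctrl.search_frame(p,t)][:4])
        except Exception as e: print(t,e)
E
```

```text
pics
{'time_s': 0.0, 'q': array([-1.30079755e+00,  4.87352923e-02,  9.75798523e-02,  1.62201433e+00,
       -3.67030320e-05,  1.44303002e+00]), 'dq': array([-0.00029037, -0.00039373,  0.0001496 ,  0.00410309, -0.00081213,
       -0.00069317]), 'effort': array([ 5.76528528e-04, -3.38781917e+01,  3.20015252e+01,  2.02710810e-02,
       -2.22642980e-04,  2.43429746e-06]), 'ee_pos': array([ 0.20318951, -0.48340889,  0.2301162 ]), 'tool_rot': array([-1.18241826e-03,  9.80287276e-01,  1.97573905e-01, -1.02629186e-04]), 'wrist_force': array([-0.39780049, -0.46280514, -0.31713916]), 'wrist_torque': array([-0.0328306 ,  0.01911836,  0.00798322]), 'grasp_force': 0.0, 'width': 0.08546173038090625}
side [[399.36452859   0.         280.41408877]
 [  0.         399.36452859 215.95870632]
 [  0.           0.           1.        ]] [0.00902647 0.         0.         0.         0.        ] [ 0.51774937 -2.45671738  1.52702107] [0.46203163 0.17719191 0.79214204]
lathe [([184.0, 252.0], 0.6)]
blank [([286.0, 190.0], 0.65)]
blank_mid [([290.0, 192.0], 0.61)]
tool_rest [([385.0, 210.0], 0.83), ([286.0, 18
[... 292 characters left out ...]
.0], 0.72)]
top [[476.43560732   0.         288.26725355]
 [  0.         476.43560732 221.28475522]
 [  0.           0.           1.        ]] [-0.03472497  0.          0.          0.          0.        ] [ 2.15354492 -2.20135575  0.10245439] [0.01127319 0.50442144 1.22901482]
lathe [([232.0, 172.0], 0.97)]
blank [([407.0, 178.0], 0.84)]
blank_mid [([407.0, 181.0], 0.76)]
tool_rest [([412.0, 291.0], 0.75), ([407.0, 244.0], 0.63)]
tailstock [([299.0, 173.0], 0.59), ([407.0, 181.0], 0.46)]
knob_end [([296.0, 171.0], 0.89)]
nose [([228.0, 175.0], 0.67)]
v_rest1 [([231.0, 171.0], 0.56), ([234.0, 274.0], 0.55)]
v_rest2 [([231.0, 171.0], 0.56), ([234.0, 274.0], 0.55)]
lamp [([235.0, 152.0], 0.63)]
```

View pics/top0.png

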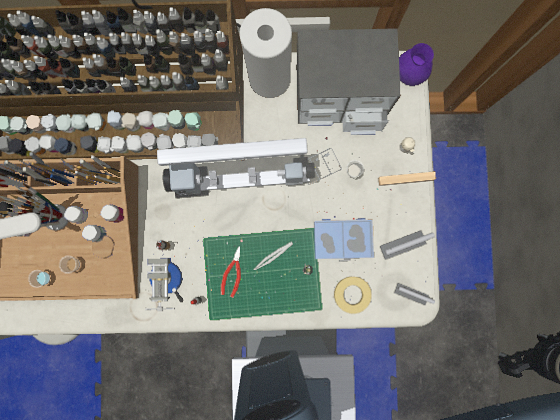

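View pics/side0.png

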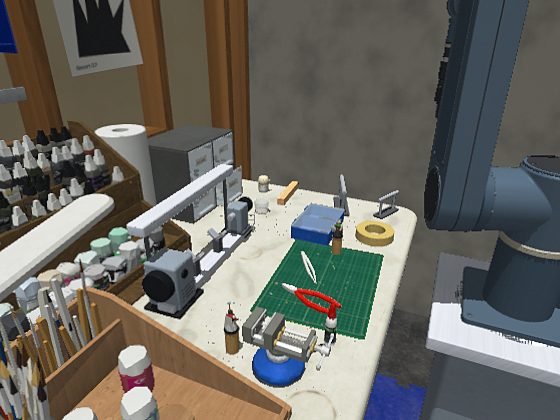

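The top view shows the lathe at (235,175), with the headstock on the left and the tailstock knob at about (310,170). The blank is at (407,178), the large tool rest at (407,244) and the small one at (414,293). Next I measure them.

```bash
cat > h.py <<'E'
from plant import ctrl
import cv2,numpy as np
from scipy.spatial.transform import Rotation as R
def proj(p,P):
    return cv2.projectPoints(np.array(P,float).reshape(-1,1,3),np.array(p["rvec"]),np.array(p["tvec"]),np.array(p["K"]),np.array(p["D"]))[0][:,0]
def back(p,uv,z):
    n=cv2.undistortPoints(np.array(uv,float).reshape(-1,1,2),np.array(p["K"]),np.array(p["D"]))[:,0]
    M=cv2.Rodrigues(np.array(p["rvec"]))[0]; c=-M.T@np.array(p["tvec"]).ravel()
    d=np.c_[n,np.ones(len(n))]@M
    return c+d*((z-c[2])/d[:,2])[:,None]
def rect(p,mask,z):
    v,u=np.nonzero(mask); P=back(p,np.c_[u,v],z)[:,:2]
    (c,s,a)=cv2.minAreaRect((P*1000).astype(np.float32)); 
    w=np.linalg.eigh(np.cov(P.T))[1][:,1]
    return np.round(c,1),np.round(s,1),round(np.degrees(np.arctan2(w[1],w[0])),1), np.round(P.mean(0)*1000,1)
def rot(): 
    q=ctrl.sense()["tool_rot"]; return R.from_quat([q[1],q[2],q[3],q[0]]).as_matrix()
E
python3 - <<'E'
from h import *
p=ctrl.get_image("top")
for t,z in [("blank",.018),("tool_rest",.075),("lamp",.182),("knob_end",.075),("lathe",.05)]:
    for r in ctrl.trace(p,t)[:3]: print(t,np.round(r["pixel"]),round(r["score"],2),r["pixels"].sum(),rect(p,r["pixels"],z))
M=cv2.Rodrigues(np.array(p["rvec"]))[0]; print(-M.T@np.array(p["tvec"]).ravel())
for t in ["flush_cutters","tweezers","cork_figure3","cork_figure1","paint_pot10","mix_cup3"]:
    for r in ctrl.search_frame(p,t)[:2]: print(t,np.round(r["pixel"]),round(r["score"],2),np.round(back(p,r["pixel"],.03)*1000))
cv2.imwrite("pics/topz.png",cv2.resize(p["frame"][130:220,150:350,::-1],None,fx=4,fy=4,interpolation=cv2.INTER_CUBIC))
E
```

```text
blank [408. 176.] 0.73 451 (array([ 613.4, -317.4]), array([ 24.6, 149.7]), np.float64(94.6), array([ 613.5, -315.5]))
blank [355. 165.] 0.26 246 (array([ 642.5, -181. ]), array([42.8, 46.3]), np.float64(156.5), array([ 642.5, -180.2]))
tool_rest [407. 244.] 0.93 709 (array([ 437.1, -297.9]), array([ 38.8, 137.1]), np.float64(109.1), array([ 434.9, -290.1]))
tool_rest [413. 292.] 0.64 351 (array([ 307.7, -309.2]), array([97.5, 26.4]), np.float64(67.6), array([ 310.3, -303.3]))
tool_rest [230. 178.] 0.36 5722 (array([639.1, 131.2]), array([130.7, 398.2]), np.float64(93.3), array([643.3, 140.4]))
lamp [232. 153.] 0.58 2512 (array([655.9, 129.1]), array([ 47.7, 348.4]), np.float64(93.1), array([655.7, 129.4]))
knob_end [296. 170.] 0.76 614 (array([621. , -21.2]), array([56.7, 95.2]), np.float64(99.8), array([623.8, -24. ]))
lathe [228. 173.] 0.81 5880 (array([644.1, 133.7]), array([136.4, 406.7]), np.float64(93.3), array([648.2, 143.7]))
[0.39251627 0.00686996 1.26922389]
flush_cutters [238. 274.] 0.88 [[369. 134.  30.]]
tweezers [228. 173.] 0.55 [[635. 156.  30.]]
tweezers [281. 248.] 0.49 [[434.  20.  30.]]
cork_figure3 [309. 272.] 0.56 [[370. -50.  30.]]
cork_figure3 [160. 244.] 0.5 [[453. 335.  30.]]
cork_figure1 [309. 272.] 0.56 [[370. -50.  30.]]
cork_figure1 [160. 244.] 0.5 [[453. 335.  30.]]
paint_pot10 [405. 144.] 0.73 [[ 704. -314.   30.]]
mix_cup3 [357. 169.] 0.56 [[ 640. -184.   30.]]
```

View pics/topz.png

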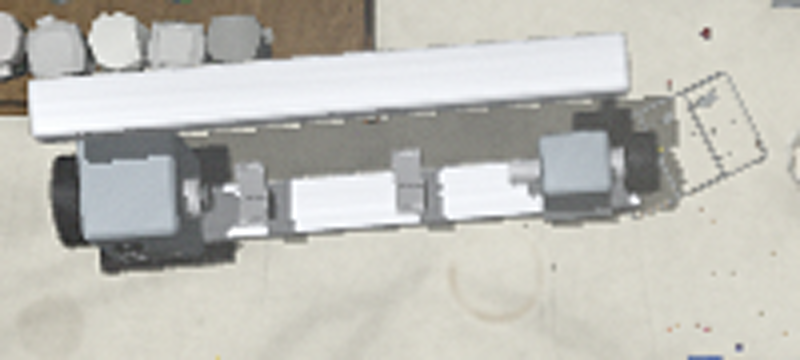

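```bash
cat >> h.py <<'E'
def move(pos,yawx,lean,p0=None):
    """target TCP pos (m), tool x yaw (deg), lean back to robot (deg) -> shift mm / turn deg in tool axes"""
    s=ctrl.sense(); Rc=rot(); 
    Rt=tool(yawx,lean)
    print("shift",np.round(Rc.T@(np.array(pos)-s["ee_pos"])*1000,1),"turn",np.round(np.degrees(R.from_matrix(Rc.T@Rt).as_rotvec()),1))
def tool(yawx,lean):
    a=np.radians(yawx); x=np.array([np.cos(a),np.sin(a),0]); z=np.array([0,0,-1.])
    return np.c_[x,np.cross(z,x),z]@R.from_euler("x",-lean,degrees=True).as_matrix()
E
python3 - <<'E'
from h import *
from scipy.optimize import least_squares
p=ctrl.get_image("top")
Z=[(30,82),(625,35),(627,92),(33,138),(252,227),(251,163),(412,210),(407,150)]
L=np.array([(58,160,182),(58,-190,182),(22,-190,158),(22,160,158),(-17,50,76),(17,50,76),(-17,-50,76),(17,-50,76)])/1000.
uv=np.array([(150+x/4-.4,130+y/4-.4) for x,y in Z])
def W(t,L): 
    c,s=np.cos(t[2]),np.sin(t[2]); L=np.atleast_2d(L); return np.c_[t[0]+c*L[:,0]-s*L[:,1],t[1]+s*L[:,0]+c*L[:,1],L[:,2]]
f=lambda t:(proj(p,W(t,L))-uv).ravel()
r=least_squares(f,[.615,.142,.057],loss="soft_l1"); t=r.x
print(t,np.degrees(t[2]),np.round(f(t).reshape(-1,2),1))
inv=lambda P:(np.c_[np.cos(t[2])*(P[:,0]-t[0])+np.sin(t[2])*(P[:,1]-t[1]),-np.sin(t[2])*(P[:,0]-t[0])+np.cos(t[2])*(P[:,1]-t[1])]*1000).round(1)
for n,z,xy in [("knobend",.095,(658,134)),("knobend",.075,(658,162)),("centre tip",.075,(510,172)),("nose",.075,(205,192)),("tail",.094,(611,131)),("tail",.094,(543,193))]:
    print(n,inv(back(p,[(150+xy[0]/4-.4,130+xy[1]/4-.4)],z)))
move([.613,-.317,.10],94.6,0)
E
```

```text
[0.61762342 0.14105666 0.06127367] 3.510722850573898 [[-0.7 -1. ]
 [ 0.3 -1.6]
 [ 0.7  1.6]
 [ 2.2  2.2]
 [ 0.1 -1.9]
 [-0.6  0.9]
 [-0.6 -0.9]
 [-0.4  0.9]]
knobend [[  12.5 -209.5]]
knobend [[  -1.4 -209.5]]
centre tip [[  -0.  -115.2]]
nose [[ 3.3 78.9]]
tail [[  17.  -180.4]]
tail [[ -18.7 -134.7]]
shift [442.3   4.7 131.3] turn [  0.   -0.  -71.8]
```

Call:
apply_moves(
  motion=[
    [[55,1,10],[0,0,-9]],
    [[110,2,20],[0,0,-18]],
    [[165,3,30],[0,0,-27]],
    [[220,4,40],[0,0,-36]],
    [[275,5,50],[0,0,-45]],
    [[330,5,60],[0,0,-54]],
    [[385,5,70],[0,0,-63]],
    [[442,5,80],[0,0,-72]],
    [[442,5,80],[0,0,-72]],
    [[442,5,80],[0,0,-72]],
  ],
  hand=110,
)

```text
time_s: 3.0
ee_pos: [0.6126, -0.3172, 0.1508]
tool_rot: [-0.001, 0.677, 0.736, -0.0]
wrist_force: [-0.8, -0.8, -0.2]
width: 0.0488
grasp_force: 0.0
```

Run:
```python
from h import *
p=ctrl.get_image("wrist"); cv2.imwrite("pics/w1.png",p["frame"][:,:,::-1])
s=ctrl.sense(); print(s["ee_pos"],s["width"],rot().round(3).tolist())
for r in ctrl.trace(p,"blank")[:2]: print(np.round(r["pixel"]),r["score"],r["pixels"].sum(),rect(p,r["pixels"],.022))
t=ctrl.get_image("top")
for r in ctrl.trace(t,"blank")[:2]: print(np.round(r["pixel"]),r["score"],r["pixels"].sum(),rect(t,r["pixels"],.022))
```

```text
[ 0.61226159 -0.31790122  0.15168496] 0.04831716678041008 [[-0.082, 0.997, -0.0], [0.997, 0.082, -0.0], [-0.0, -0.0, -1.0]]
[279. 189.] 0.83 4922 (array([ 613.6, -315.9]), array([ 22.9, 148.3]), np.float64(94.4), array([ 612.9, -310.9]))
[404. 178.] 0.85 399 (array([ 611.7, -301.9]), array([ 25.4, 120.2]), np.float64(95.8), array([ 611.6, -299.3]))
```

View pics/w1.png

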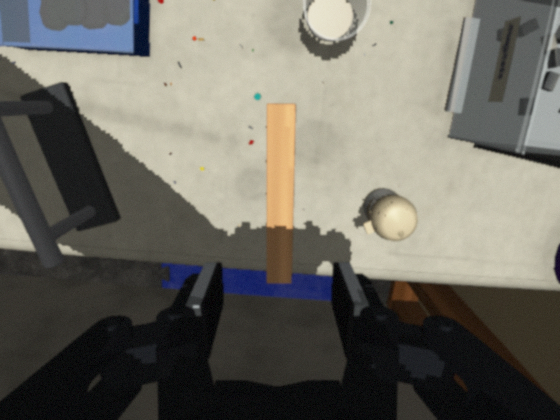

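The wrist view shows the blank centred at about column 280, between the fingers, with the pot clear to the right. Next is to descend and grip.

Call:
apply_moves(
  motion=[
    [[1,1,40],[0,0,0]],
    [[1,1,80],[0,0,0]],
    [[1,1,115],[0,0,0]],
    [[1,1,135],[0,0,0]],
    [[1,1,144],[0,0,0]],
    [[1,1,148],[0,0,0]],
    [[1,1,148],[0,0,0]],
    [[1,1,148],[0,0,0]],
  ],
)

```text
time_s: 4.2
ee_pos: [0.6147, -0.3169, 0.005]
tool_rot: [0.001, 0.677, 0.736, 0.0]
wrist_force: [-0.1, 0.2, 0.6]
width: 0.0487
grasp_force: 0.0
```

Call:
apply_moves(
  motion=[
    [[0,0,0],[0,0,0]],
    [[0,0,0],[0,0,0]],
    [[0,0,0],[0,0,0]],
    [[0,0,0],[0,0,0]],
    [[0,0,0],[0,0,0]],
    [[0,0,0],[0,0,0]],
  ],
  hand=255,
)

```text
time_s: 4.95
ee_pos: [0.6144, -0.3167, 0.0043]
tool_rot: [0.001, 0.677, 0.736, 0.0]
wrist_force: [1.0, -1.3, 4.1]
width: 0.0205
grasp_force: 62.1
```

Call:
apply_moves(
  motion=[
    [[0,0,-15],[0,0,0]],
    [[0,0,-55],[0,0,0]],
    [[0,0,-105],[0,0,0]],
    [[0,0,-155],[0,0,0]],
    [[0,0,-198],[0,0,0]],
    [[0,0,-198],[0,0,0]],
  ],
)

```text
time_s: 5.7
ee_pos: [0.6154, -0.3174, 0.2071]
tool_rot: [0.004, 0.677, 0.736, 0.001]
wrist_force: [-0.4, -0.8, 0.1]
width: 0.0202
grasp_force: 61.4
```

Run:
```python
from h import *
s=ctrl.sense(); print(s["ee_pos"],s["width"],s["grasp_force"],s["wrist_force"])
p=ctrl.get_image("wrist"); cv2.imwrite("pics/w2.png",p["frame"][:,:,::-1])
for r in ctrl.trace(p,"blank")[:1]: print(np.round(r["pixel"]),r["score"],rect(p,r["pixels"],s["ee_pos"][2]+.019))
move([.54,.13,.20],93.5,0)
move([.54,.13,.20],93.5,45)
```

```text
[ 0.61542577 -0.31744399  0.20713256] 0.02023165996819314 61.41536593437195 [-0.44396728 -0.79596618  0.05333036]
[275. 234.] 0.72 (array([ 613. , -301.8]), array([ 22.2, 118.5]), np.float64(94.6), array([ 612.2, -293.3]))
shift [450.9 -36.1   1.2] turn [-0.  -0.   1.3]
shift [450.9 -36.1   1.2] turn [-45.   -0.5   1.2]
```

Call:
apply_moves(
  motion=[
    [[40,-25,0],[-4,0,0]],
    [[85,-45,0],[-9,0,0]],
    [[130,-60,0],[-14,0,0]],
    [[180,-60,0],[-19,0,0]],
    [[230,-60,0],[-24,0,0]],
    [[280,-60,0],[-29,0,0]],
    [[330,-60,0],[-34,0,1]],
    [[380,-60,0],[-39,0,1]],
    [[420,-60,0],[-43,0,1]],
    [[450,-60,0],[-45,0,1]],
  ],
)

```text
time_s: 7.05
ee_pos: [0.5134, 0.1284, 0.1955]
tool_rot: [0.257, 0.632, 0.675, 0.28]
wrist_force: [0.1, 0.2, -0.4]
width: 0.0205
grasp_force: 61.4
```

Call:
apply_moves(
  motion=[
    [[0,0,0],[0,0,0]],
    [[0,0,0],[0,0,0]],
    [[0,0,0],[0,0,0]],
  ],
)

```text
time_s: 7.42
ee_pos: [0.5165, 0.1259, 0.2007]
tool_rot: [0.259, 0.632, 0.674, 0.281]
wrist_force: [-0.3, -0.3, -0.3]
width: 0.0207
grasp_force: 61.4
```

```bash
cat >> h.py <<'E'
T=[.6176,.1411,.0613]
def W(L,t=T):
    c,s=np.cos(t[2]),np.sin(t[2]); L=np.atleast_2d(np.array(L,float))/1000; return np.c_[t[0]+c*L[:,0]-s*L[:,1],t[1]+s*L[:,0]+c*L[:,1],L[:,2]]
def LL(P,t=T):
    P=np.atleast_2d(P); c,s=np.cos(t[2]),np.sin(t[2]); d=P-np.array([t[0],t[1],0]); return (np.c_[c*d[:,0]+s*d[:,1],-s*d[:,0]+c*d[:,1],d[:,2]]*1000).round(1)
E
python3 - <<'E'
from h import *
s=ctrl.sense(); print(s["ee_pos"],rot().round(3).tolist(),LL(s["ee_pos"]),s["q"].round(2))
p=ctrl.get_image("wrist"); f=p["frame"][:,:,::-1].copy()
def draw(L,c):
    uv=proj(p,W(L)); cv2.polylines(f,[np.int32(np.round(uv))],False,c,1)
for y in (41,59,-41,-59): draw([(-17,y,76),(0,y,59.4),(17,y,76)],(0,0,255))
draw([(22,160,158),(22,-190,158)],(255,0,0));draw([(22,160,182),(22,-190,182)],(255,0,0))
draw([(-18,-170,22),(-18,83,22)],(0,255,0)); draw([(18,-170,22),(18,83,22)],(0,255,0))
draw([(-9,75,75),(9,75,75),(0,75,75),(0,75,84),(0,75,66)],(255,0,255))
cv2.imwrite("pics/w3.png",f)
E
```

```text
[0.51649623 0.12590678 0.20066753] [[-0.066, 0.707, 0.704], [0.998, 0.042, 0.051], [0.006, 0.706, -0.708]] [[-101.8   -9.   200.7]] [ 0.14 -0.8  -0.82  0.76 -0.05  1.63]
```

View pics/w3.png

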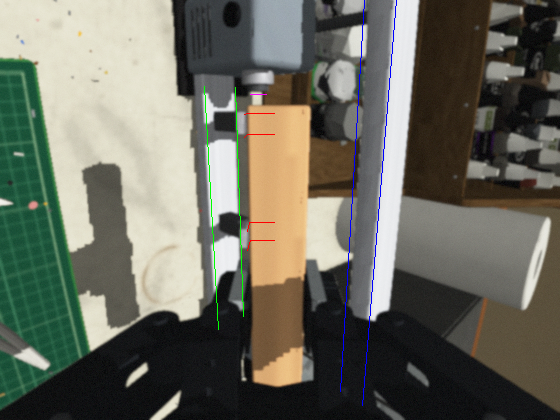

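The overlay matches the V rests and nose to a few pixels. The bed and lamp edges differ slightly in slope, so I refine the lathe pose from their edges.

Run:
```python
from h import *
p=ctrl.get_image("wrist"); 
import pickle; pickle.dump({k:p[k] for k in ("frame","K","D","rvec","tvec")},open("w3.pkl","wb"))
cv2.imwrite("pics/w3z.png",cv2.resize(p["frame"][60:320,180:420,::-1],None,fx=2.3,fy=2.3,interpolation=cv2.INTER_CUBIC))
```

```text
(no output)
```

View pics/w3z.png

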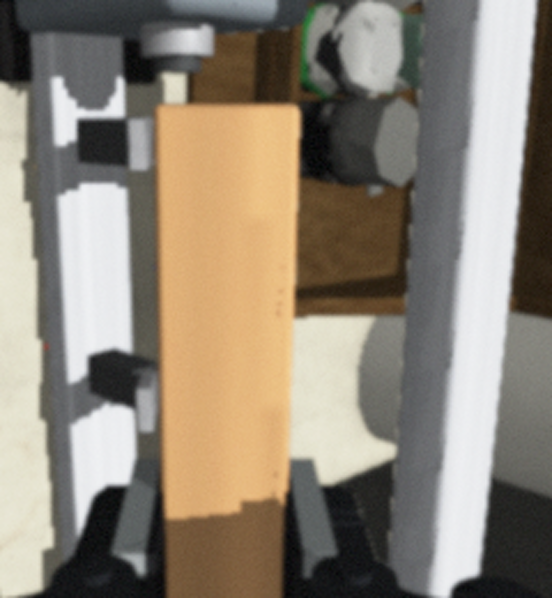

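Call:
apply_moves(
  motion=[
    [[1,2,30],[0,0,0]],
    [[2,4,70],[0,0,0]],
    [[3,6,110],[0,0,0]],
    [[3,8,135],[0,0,0]],
    [[3,8,143],[0,0,0]],
    [[3,8,143],[0,0,0]],
    [[3,8,143],[0,0,0]],
  ],
)

```text
time_s: 8.4
ee_pos: [0.623, 0.1379, 0.1074]
tool_rot: [0.26, 0.631, 0.674, 0.282]
wrist_force: [-0.8, -0.6, -1.0]
width: 0.0207
grasp_force: 61.4
```

Run:
```python
from h import *
s=ctrl.sense(); print(LL(s["ee_pos"]),s["wrist_force"])
move(W([4.7,-6,80])[0],93.5,45); move(W([4.7,-6,72])[0],93.5,45)
p=ctrl.get_image("side"); a=proj(p,W([0,0,75]))[0].astype(int); print(a)
cv2.imwrite("pics/s1.png",cv2.resize(p["frame"][a[1]-80:a[1]+50,a[0]-70:a[0]+90,::-1],None,fx=4.5,fy=4.5,interpolation=cv2.INTER_CUBIC))
```

```text
[[  5.2  -3.6 107.4]] [-0.76809895 -0.56240311 -1.02373245]
shift [ -2.6 -19.8  19. ] turn [ 0.1 -0.5 -0. ]
shift [ -2.7 -25.4  24.7] turn [ 0.1 -0.5 -0. ]
[205 240]
```

View pics/s1.png

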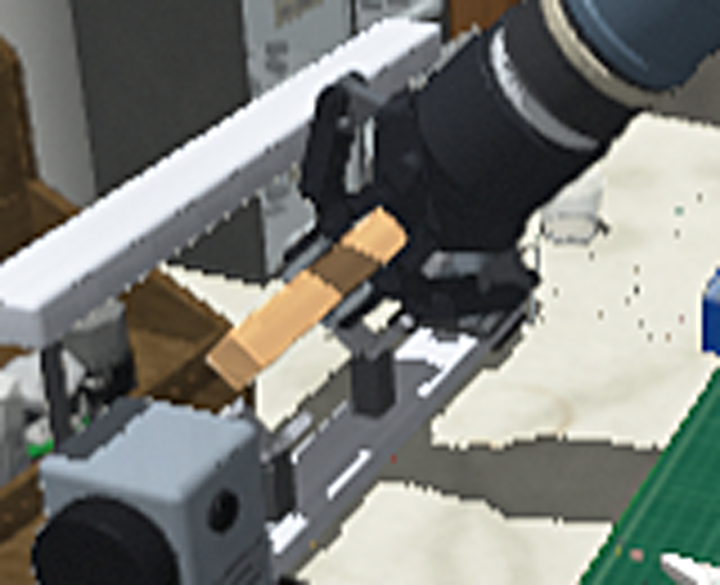

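The side view shows the blank corner-down above the V rests, with the gripper in front of the lamp. I lower it.

Call:
apply_moves(
  motion=[
    [[-3,-7,7],[0,0,0]],
    [[-3,-14,14],[0,0,0]],
    [[-3,-20,19],[0,0,0]],
    [[-3,-23,22],[0,0,0]],
    [[-3,-25,24],[0,0,0]],
    [[-3,-25,24],[0,0,0]],
  ],
)

```text
time_s: 9.2
ee_pos: [0.6222, 0.1352, 0.0713]
tool_rot: [0.259, 0.632, 0.674, 0.282]
wrist_force: [-0.1, -0.7, -1.0]
width: 0.0204
grasp_force: 61.4
```

Call:
apply_moves(
  motion=[
    [[0,0,0],[0,0,0]],
    [[0,0,0],[0,0,0]],
    [[0,0,0],[0,0,0]],
    [[0,0,0],[0,0,0]],
    [[0,0,0],[0,0,0]],
  ],
  hand=140,
)

```text
time_s: 9.82
ee_pos: [0.6221, 0.1352, 0.0713]
tool_rot: [0.259, 0.632, 0.674, 0.282]
wrist_force: [-0.0, 0.4, -1.1]
width: 0.0388
grasp_force: 0.0
```

Call:
apply_moves(
  motion=[
    [[0,0,-15],[0,0,0]],
    [[0,0,-45],[0,0,0]],
    [[0,0,-85],[0,0,0]],
    [[0,0,-125],[0,0,0]],
    [[0,0,-150],[0,0,0]],
    [[0,0,-150],[0,0,0]],
    [[0,0,-150],[0,0,0]],
  ],
)

```text
time_s: 10.7
ee_pos: [0.5163, 0.1272, 0.1764]
tool_rot: [0.259, 0.632, 0.674, 0.281]
wrist_force: [-0.7, 0.6, -0.7]
width: 0.0384
grasp_force: 0.0
```

Run:
```python
from h import *
s=ctrl.sense(); print(LL(s["ee_pos"]),s["width"],s["wrist_force"])
p=ctrl.get_image("wrist"); f=p["frame"][:,:,::-1].copy()
def draw(L,c):
    uv=proj(p,W(L)); cv2.polylines(f,[np.int32(np.round(uv))],False,c,1)
draw([(0,-75,90.6),(0,75,90.6)],(0,0,255)); draw([(-15.6,-75,75),(-15.6,75,75)],(0,255,0));draw([(15.6,-75,75),(15.6,75,75)],(0,255,0))
cv2.imwrite("pics/w4.png",f)
```

```text
[[-102.    -7.7  176.4]] 0.03842504905718673 [-0.70928051  0.59094229 -0.70828438]
```

View pics/w4.png

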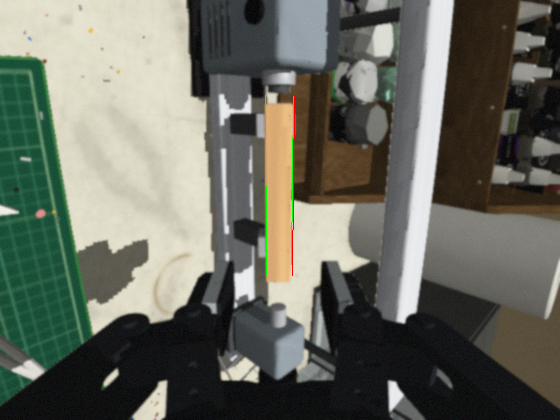

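The blank lies in both rests on the predicted lines (columns 265–293), with its front end at row 103, about 6 mm short of the nose. Next is the tailstock.

Call:
apply_moves(
  motion=[
    [[-45,0,0],[0,0,0]],
    [[-100,0,0],[0,0,0]],
    [[-155,0,0],[0,0,0]],
    [[-205,0,0],[0,0,0]],
    [[-230,0,0],[0,0,0]],
    [[-230,0,0],[0,0,0]],
    [[-230,0,0],[0,0,0]],
  ],
  hand=255,
)

```text
time_s: 11.62
ee_pos: [0.5316, -0.1015, 0.1741]
tool_rot: [0.258, 0.632, 0.674, 0.282]
wrist_force: [-0.6, 0.1, -0.0]
width: 0.0001
grasp_force: 0.0
```

Run:
```python
from h import *
s=ctrl.sense(); print(LL(s["ee_pos"]),s["width"],s["wrist_force"])
p=ctrl.get_image("wrist"); f=p["frame"][:,:,::-1].copy()
for r in ctrl.search_frame(p,"knob_end")[:2]: print(r["pixel"],r["score"])
print(proj(p,W([(0,-209.5,75),(0,-209.5,95),(0,-209.5,55)])))
move(W([10,-232,66])[0],93.5,45)
cv2.imwrite("pics/w5.png",f)
```

```text
[[-100.7 -236.9  174.1]] 7.664989204254475e-05 [-0.57034114  0.12973265 -0.00558287]
[269.6, 101.7] 0.71
[[280.33473795 165.95924231]
 [298.60303365 168.91536326]
 [263.7222496  163.28435315]]
shift [  2.5   1.2 155.2] turn [-0.1 -0.7  0. ]
```

View pics/w5.png

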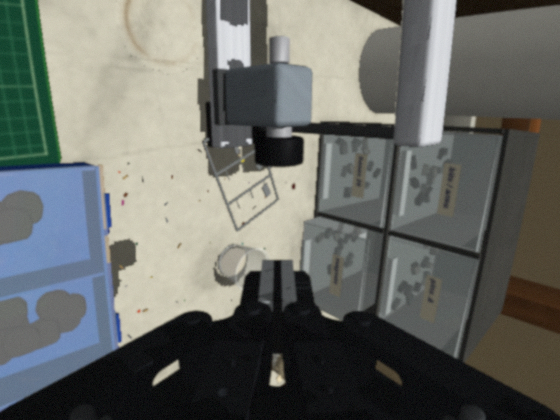

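The knob's end face is at row 165, column 280, as predicted, and the cup at (235,262) is clear. I go down beside the knob.

Call:
apply_moves(
  motion=[
    [[0,1,40],[0,0,0]],
    [[0,1,85],[0,0,0]],
    [[1,1,125],[0,0,0]],
    [[1,1,150],[0,0,0]],
    [[2,1,155],[0,0,0]],
    [[2,1,155],[0,0,0]],
    [[2,1,155],[0,0,0]],
  ],
)

```text
time_s: 12.6
ee_pos: [0.6422, -0.092, 0.0686]
tool_rot: [0.26, 0.631, 0.674, 0.282]
wrist_force: [0.6, 0.6, -0.8]
width: 0.0
grasp_force: 0.0
```

Call:
apply_moves(
  motion=[
    [[4,0,0],[0,0,0]],
    [[9,0,0],[0,0,0]],
    [[14,0,0],[0,0,0]],
    [[19,0,0],[0,0,0]],
    [[24,0,0],[0,0,0]],
    [[29,0,0],[0,0,0]],
    [[34,0,0],[0,0,0]],
  ],
)

```text
time_s: 13.48
ee_pos: [0.6397, -0.0624, 0.0673]
tool_rot: [0.262, 0.634, 0.672, 0.278]
wrist_force: [3.7, -9.3, -3.6]
width: -0.0004
grasp_force: 4.7
```

Run:
```python
from h import *
s=ctrl.sense(); print(LL(s["ee_pos"]),s["wrist_force"],rot().round(3).tolist())
p=ctrl.get_image("top")
for r in ctrl.search_frame(p,"blank")[:1]: print(r["pixel"],LL(back(p,r["pixel"],.085)))
```

```text
[[   9.6 -204.5   67.3]] [ 3.71437258 -9.27330929 -3.61681233] [[-0.059, 0.706, 0.705], [0.998, 0.042, 0.042], [-0.0, 0.707, -0.707]]
[235.6, 172.2] [[  7.7 -11.1  85. ]]
```

Call:
apply_moves(
  motion=[
    [[3,0,0],[0,0,0]],
    [[6,0,0],[0,0,0]],
    [[9,0,0],[0,0,0]],
    [[12,0,0],[0,0,0]],
    [[15,0,0],[0,0,0]],
    [[18,0,0],[0,0,0]],
  ],
)

```text
time_s: 14.32
ee_pos: [0.6386, -0.0444, 0.0673]
tool_rot: [0.262, 0.634, 0.672, 0.278]
wrist_force: [6.2, -8.7, -5.4]
width: -0.0004
grasp_force: 4.7
```

Call:
apply_moves(
  motion=[
    [[2,0,0],[0,0,0]],
    [[4,0,0],[0,0,0]],
  ],
)

```text
time_s: 14.58
ee_pos: [0.6384, -0.0407, 0.0673]
tool_rot: [0.263, 0.634, 0.672, 0.278]
wrist_force: [6.8, -10.0, -5.0]
width: -0.0
grasp_force: 4.9
```

Call:
apply_moves(
  motion=[
    [[1.5,0,0],[0,0,0]],
    [[3,0,0],[0,0,0]],
  ],
)

```text
time_s: 14.82
ee_pos: [0.6382, -0.0377, 0.0673]
tool_rot: [0.263, 0.634, 0.672, 0.278]
wrist_force: [7.3, -9.3, -6.0]
width: 0.0005
grasp_force: 4.9
```

Call:
apply_moves(
  motion=[
    [[1,0,0],[0,0,0]],
    [[2,0,0],[0,0,0]],
  ],
)

```text
time_s: 15.08
ee_pos: [0.6381, -0.0358, 0.0674]
tool_rot: [0.263, 0.634, 0.672, 0.278]
wrist_force: [6.5, -8.3, -4.7]
width: 0.0
grasp_force: 4.9
```

Run:
```python
from h import *
s=ctrl.sense(); print(LL(s["ee_pos"]),s["wrist_force"])
p=ctrl.get_image("top")
cv2.imwrite("pics/t2.png",cv2.resize(p["frame"][150:205,180:310,::-1],None,fx=6,fy=6,interpolation=cv2.INTER_CUBIC))
```

```text
[[   9.6 -177.8   67.4]] [ 6.54993843 -8.33409395 -4.72518142]
```

View pics/t2.png

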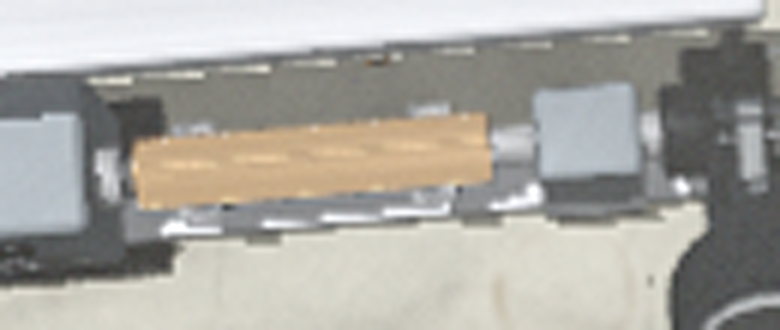

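The zoom shows the plunger, columns 490–535, touching the blank and still about 20 mm out. I keep pushing and watch the force.

Call:
apply_moves(
  motion=[
    [[1,0,0],[0,0,0]],
    [[2,0,0],[0,0,0]],
  ],
)

```text
time_s: 15.38
ee_pos: [0.638, -0.0342, 0.0674]
tool_rot: [0.263, 0.634, 0.672, 0.278]
wrist_force: [7.1, -10.2, -4.8]
width: 0.0002
grasp_force: 5.4
```

Call:
apply_moves(
  motion=[
    [[1,0,0],[0,0,0]],
    [[2,0,0],[0,0,0]],
  ],
)

```text
time_s: 15.62
ee_pos: [0.6379, -0.0326, 0.0674]
tool_rot: [0.263, 0.634, 0.672, 0.278]
wrist_force: [8.1, -12.0, -5.7]
width: 0.0
grasp_force: 5.9
```

Call:
apply_moves(
  motion=[
    [[1,0,0],[0,0,0]],
    [[2,0,0],[0,0,0]],
  ],
)

```text
time_s: 15.88
ee_pos: [0.6378, -0.0311, 0.0674]
tool_rot: [0.263, 0.634, 0.672, 0.277]
wrist_force: [7.8, -12.4, -6.1]
width: -0.0004
grasp_force: 6.4
```

```bash
cat > gap.py <<'E'
from h import *
s=ctrl.sense(); print(LL(s["ee_pos"]),s["wrist_force"],s["wrist_force"]@W([0,1,0])[0]*0-s["wrist_force"]@np.array([-.061,.998,0]))
p=ctrl.get_image("top")
# profile along the bed axis: blank colour extent, tailstock front
ys=np.arange(-140,100,1.); uv=np.float32(proj(p,W(np.c_[ys*0-4,ys,ys*0+86])))
c=cv2.remap(p["frame"],uv[:,0].reshape(-1,1),uv[:,1].reshape(-1,1),cv2.INTER_LINEAR)[:,0].astype(int)
w=(c[:,0]-c[:,2]); o=ys[w>35]; print("blank",o.min(),o.max(),(o.min()+o.max())/2)
print([(int(y),k.tolist()) for y,k in zip(ys,c)][20:70:3])
E
python3 gap.py
```

```text
[[   9.6 -173.1   67.4]] [  7.80472324 -12.36637942  -6.11292917] 12.817734782512334
blank -74.0 75.0 0.5
[(-120, [182, 188, 195]), (-117, [182, 191, 197]), (-114, [182, 190, 197]), (-111, [183, 191, 197]), (-108, [184, 192, 198]), (-105, [184, 191, 198]), (-102, [186, 195, 200]), (-99, [186, 196, 201]), (-96, [187, 196, 202]), (-93, [178, 186, 192]), (-90, [158, 161, 167]), (-87, [190, 190, 194]), (-84, [195, 196, 199]), (-81, [195, 196, 199]), (-78, [193, 195, 199]), (-75, [180, 168, 157]), (-72, [209, 178, 143])]
```

Blank is tight and centred at 0.5 mm. The force is up about 3.5 N, so the centre is in about 4 mm; a little more.

Call:
apply_moves(
  motion=[
    [[1,0,0],[0,0,0]],
    [[2,0,0],[0,0,0]],
    [[2.5,0,0],[0,0,0]],
    [[2.5,0,0],[0,0,0]],
  ],
)

```text
time_s: 16.42
ee_pos: [0.6376, -0.0293, 0.0674]
tool_rot: [0.264, 0.635, 0.672, 0.277]
wrist_force: [7.7, -13.7, -6.9]
width: 0.0003
grasp_force: 6.9
```

```bash
python3 gap.py
```

```text
[[   9.6 -171.3   67.4]] [  7.654335   -13.7481274   -6.86338545] 14.187545577903634
blank -74.0 75.0 0.5
[(-120, [182, 189, 195]), (-117, [181, 189, 195]), (-114, [181, 190, 196]), (-111, [182, 191, 197]), (-108, [182, 191, 197]), (-105, [182, 190, 197]), (-102, [184, 192, 199]), (-99, [187, 194, 201]), (-96, [187, 195, 201]), (-93, [187, 196, 202]), (-90, [173, 181, 186]), (-87, [171, 174, 176]), (-84, [192, 194, 196]), (-81, [194, 196, 198]), (-78, [193, 195, 200]), (-75, [181, 169, 158]), (-72, [211, 182, 144])]
```

Now I retreat and measure the tool rest.

Call:
apply_moves(
  motion=[
    [[-12,0,0],[0,0,0]],
    [[-20,0,-15],[0,0,0]],
    [[-25,0,-60],[0,0,0]],
    [[-30,0,-110],[0,0,0]],
    [[-40,0,-150],[4,0,0]],
    [[-70,0,-170],[8,0,0]],
    [[-110,0,-180],[12,0,0]],
    [[-150,0,-180],[15,0,0]],
    [[-160,0,-180],[15,0,0]],
  ],
)

```text
time_s: 17.6
ee_pos: [0.522, -0.1939, 0.1943]
tool_rot: [0.175, 0.66, 0.705, 0.191]
wrist_force: [0.2, 1.1, 0.2]
width: 0.0001
grasp_force: 0.0
```

```bash
python3 - <<'E'
from h import *
s=ctrl.sense(); print(s["ee_pos"],LL(s["ee_pos"]),s["wrist_force"])
for n in ("top","wrist","side"):
    p=ctrl.get_image(n)
    for t,zs in (("tool_rest",(.0,.01,.075)),("cork_figure1",(.09,)),("paint_pot10",(.05,))):
      for r in ctrl.trace(p,t)[:2]:
        for z in zs: print(n,t,z,r["score"].__round__(2),np.round(r["pixel"]),rect(p,r["pixels"],z))
E
python3 gap.py
```

```text
[ 0.52195399 -0.19386131  0.19430308] [[-116.  -328.5  194.3]] [0.20472488 1.11795713 0.20265185]
top tool_rest 0.0 0.73 [423. 236.] (array([ 461.3, -359.2]), array([39.7, 46.6]), np.float64(89.5), array([ 456.2, -357.6]))
top tool_rest 0.01 0.73 [423. 236.] (array([ 460.8, -356.3]), array([39.4, 46.3]), np.float64(89.5), array([ 455.7, -354.7]))
top tool_rest 0.075 0.73 [423. 236.] (array([ 457.3, -337.6]), array([37.4, 43.9]), np.float64(89.5), array([ 452.5, -336.1]))
top cork_figure1 0.09 0.66 [160. 244.] (array([447.5, 313.4]), array([27.5, 17.3]), np.float64(82.5), array([446.3, 313.3]))
top cork_figure1 0.09 0.54 [310. 272.] (array([377.6, -44.8]), array([26.1, 24.4]), np.float64(78.6), array([377.8, -44.3]))
top paint_pot10 0.05 0.6 [410. 145.] (array([ 697.1, -313.6]), array([39.5, 40.6]), np.float64(135.1), array([ 696.3, -314.1]))
wrist tool_rest 0.0 0.63 [ 75. 314.] (array([ 429.8, -296.1]), array([ 49.9, 106.3]), np.float64(106.5), array([ 429.4, -294.1]))
wrist tool_rest 0.01 0.63 [ 75. 314.] (array([ 430.2, -290.5]), array([ 48.3, 102.9]), np.float64(106.5), array([ 42
[... 1907 characters left out ...]
 132.7]), np.float64(116.2), array([ 675.7, -270.4]))
side paint_pot10 0.05 0.29 [181. 253.] (array([725.1, -10. ]), array([296.2, 755.3]), np.float64(117.4), array([679.5, 122.4]))
[[-116.8 -325.8  193.7]] [-0.3079215  -0.62085727  0.0914108 ] 0.6008323405533027
blank -74.0 75.0 0.5
[(-120, [184, 191, 197]), (-117, [184, 191, 197]), (-114, [184, 192, 198]), (-111, [185, 192, 198]), (-108, [185, 193, 199]), (-105, [184, 193, 198]), (-102, [185, 193, 199]), (-99, [189, 197, 203]), (-96, [188, 196, 203]), (-93, [189, 197, 203]), (-90, [175, 182, 189]), (-87, [172, 173, 176]), (-84, [194, 194, 196]), (-81, [196, 197, 200]), (-78, [194, 196, 200]), (-75, [182, 170, 159]), (-72, [210, 181, 145])]
```

Run:
```python
from h import *
move([.425,-.285,.24],107,0)
```

```text
shift [-86.5 -65.1 -91.7] turn [ 29.9   3.1 -12.9]
```

Call:
apply_moves(
  motion=[
    [[-20,-16,-25],[7,1,-3]],
    [[-40,-32,-48],[15,1.5,-6]],
    [[-60,-48,-70],[22,2,-9]],
    [[-86,-65,-92],[30,3,-13]],
    [[-86,-65,-92],[30,3,-13]],
    [[-86,-65,-92],[30,3,-13]],
    [[-86,-65,-92],[30,3,-13]],
  ],
  hand=85,
)

```text
time_s: 19.12
ee_pos: [0.4246, -0.2838, 0.24]
tool_rot: [0.0, 0.594, 0.804, -0.001]
wrist_force: [-0.3, 0.1, 0.8]
width: 0.0569
grasp_force: 0.0
```

```bash
cat > fit.py <<'E'
from h import *
from scipy.optimize import minimize
import sys
def box(x0,x1,y0,y1,z0,z1): return np.array([(x,y,z) for x in(x0,x1) for y in(y0,y1) for z in(z0,z1)])
a=np.linspace(0,2*np.pi,12,endpoint=False)
parts=[box(-20,20,-60,60,0,10),np.array([(7*np.cos(t),y,75+7*np.sin(t)) for t in a for y in(-65,65)])]+[box(-4,4,y-4,y+4,0,75) for y in(-45,45)]
S=4
def render(p,t):
    m=np.zeros((420*S,560*S),np.uint8)
    for P in parts:
        cv2.fillConvexPoly(m,cv2.convexHull(np.int32(proj(p,W(P,t))*S+S/2)),1)
    return cv2.resize(m.astype(np.float32),(560,420),interpolation=cv2.INTER_AREA)
def fit(p,mask,t0,valid=None):
    m=mask.astype(np.float32); V=np.ones_like(m) if valid is None else valid
    f=lambda t:(lambda r:1-(np.minimum(r,m)*V).sum()/(np.maximum(r,m)*V).sum())(render(p,t))
    r=minimize(f,t0,method="Nelder-Mead",options=dict(initial_simplex=np.array(t0)+np.array([[0,0,0],[.012,0,0],[0,.012,0],[0,0,.08]]),xatol=2e-4,fatol=1e-4))
    return r.x,1-r.fun
E
python3 - <<'E'
from fit import *
s=ctrl.sense(); print(s["ee_pos"],s["width"])
for n in ("wrist","top"):
    p=ctrl.get_image(n)
    for r in ctrl.trace(p,"tool_rest")[:2]:
        v,u=np.nonzero(r["pixels"]); print(n,r["score"],np.round(r["pixel"]),u.min(),u.max(),v.min(),v.max(),r["pixels"].sum())
        c=back(p,r["pixel"],.04)[0]
        x,i=fit(p,r["pixels"],[c[0],c[1],np.radians(18)]); print("fit",x[:2]*1000,np.degrees(x[2]),i)
E
```

```text
[ 0.42455838 -0.28383539  0.24003002] 0.05690839445716333
wrist 0.96 [285. 197.] 264 304 137 277 4319
fit [ 436.59965117 -300.85131271] 19.722178018872317 0.9652940630912781
wrist 0.72 [163. 176.] 120 200 134 221 2414
fit [ 304.31775157 -334.09403465] -23.749561769988563 0.5204340219497681
top 0.93 [404. 247.] 381 421 234 259 617
fit [ 435.18913358 -300.39834963] 20.18106027471025 0.7746851444244385
top 0.56 [405. 287.] 395 413 284 297 190
fit [ 316.15526158 -299.01024447] 21.610744878197846 0.240142822265625
```

Run:
```python
from h import *
Rt=tool(109.7,30); print(Rt.round(3).tolist())
g=np.array([.4366,-.3009,.075])+.010*Rt[:,2]; print(g)
move(g-.08*Rt[:,2],109.7,30)
```

```text
[[-0.337, 0.815, 0.471], [0.941, 0.292, 0.169], [0.0, 0.5, -0.866]]
[ 0.44130735 -0.29921452  0.06633975]
shift [-20.9 -28.2 104.8] turn [-30.1   0.8  -2.5]
```

Call:
apply_moves(
  motion=[
    [[-5,-7,25],[-7,0,-1]],
    [[-10,-14,50],[-15,0.5,-1]],
    [[-15,-21,75],[-22,0.5,-2]],
    [[-20,-28,100],[-30,0.8,-2.5]],
    [[-21,-28,105],[-30,0.8,-2.5]],
    [[-21,-28,105],[-30,0.8,-2.5]],
    [[-21,-28,105],[-30,0.8,-2.5]],
  ],
)

```text
time_s: 20.2
ee_pos: [0.4057, -0.3139, 0.1377]
tool_rot: [0.15, 0.555, 0.791, 0.21]
wrist_force: [0.1, 0.2, -0.1]
width: 0.0568
grasp_force: 0.0
```

Run:
```python
from h import *
Rt=tool(109.7,30); g=np.array([.4366,-.3009,.075])+.010*Rt[:,2]
print(ctrl.sense()["ee_pos"]); move(g,109.7,30)
```

```text
[ 0.40565864 -0.31392489  0.13773573]
shift [ 2.  -2.2 81.1] turn [-0.1  0.1  0.2]
```

Call:
apply_moves(
  motion=[
    [[2,-2,30],[0,0,0]],
    [[2,-2,60],[0,0,0]],
    [[2,-2,77],[0,0,0]],
    [[2,-2,81],[0,0,0]],
    [[2,-2,81],[0,0,0]],
    [[2,-2,81],[0,0,0]],
  ],
)

```text
time_s: 20.95
ee_pos: [0.4404, -0.2993, 0.0656]
tool_rot: [0.149, 0.556, 0.79, 0.211]
wrist_force: [1.3, -0.6, -0.2]
width: 0.057
grasp_force: 0.0
```

Call:
apply_moves(
  motion=[
    [[0,0,0],[0,0,0]],
    [[0,0,0],[0,0,0]],
    [[0,0,0],[0,0,0]],
    [[0,0,0],[0,0,0]],
    [[0,0,0],[0,0,0]],
    [[0,0,0],[0,0,0]],
    [[0,0,0],[0,0,0]],
  ],
  hand=255,
)

```text
time_s: 21.82
ee_pos: [0.4405, -0.2987, 0.0652]
tool_rot: [0.149, 0.556, 0.79, 0.212]
wrist_force: [1.4, 1.3, 5.1]
width: 0.0117
grasp_force: 58.5
```

Run:
```python
from fit import *
s=ctrl.sense();print(s["ee_pos"],s["wrist_force"],s["width"],s["grasp_force"],rot()[:,2].round(3))
p=ctrl.get_image("wrist")
for r in ctrl.trace(p,"tool_rest")[:1]: print(r["score"],r["pixel"],r["pixels"].sum())
```

```text
[ 0.44051915 -0.29868023  0.06523586] [1.43731239 1.27159765 5.12541532] 0.01165116232426764 58.50495100021362 [ 0.471  0.168 -0.866]
0.82 [9.9, 171.9] 1105
```

Call:
apply_moves(
  motion=[
    [[0,5,-9],[0,0,0]],
    [[0,15,-26],[0,0,0]],
    [[0,30,-52],[0,0,0]],
    [[0,45,-78],[0,0,0]],
    [[0,52,-90],[0,0,0]],
    [[0,52,-90],[0,0,0]],
    [[0,52,-90],[0,0,0]],
  ],
)

```text
time_s: 22.8
ee_pos: [0.4392, -0.2976, 0.166]
tool_rot: [0.147, 0.557, 0.79, 0.211]
wrist_force: [0.0, 0.5, -3.4]
width: 0.0117
grasp_force: 58.6
```

Run:
```python
from h import *
s=ctrl.sense();print(s["ee_pos"],s["wrist_force"],s["wrist_torque"],s["width"],s["grasp_force"])
move(W([-60,1,165])[0],93.5,30)
```

```text
[ 0.43917168 -0.29762015  0.16601271] [ 2.53548594e-03  5.19890647e-01 -3.36680343e+00] [-0.25453619  0.75928768  0.06475941] 0.011697024220848555 58.634288907051086
shift [370.8 222.9 130.5] turn [-0.2 -8.2 13.9]
```

Call:
apply_moves(
  motion=[
    [[18,11,6],[0,-0.5,1]],
    [[55,33,19],[0,-1,2]],
    [[100,60,35],[0,-2,4]],
    [[150,90,53],[0,-3,6]],
    [[200,120,70],[0,-4,7]],
    [[250,150,88],[0,-5,9]],
    [[300,180,105],[0,-6.5,11]],
    [[340,204,119],[0,-7.5,13]],
    [[365,219,128],[0,-8,14]],
    [[371,223,130.5],[0,-8.2,14]],
  ],
)

```text
time_s: 24.05
ee_pos: [0.5567, 0.1402, 0.1633]
tool_rot: [0.175, 0.661, 0.705, 0.186]
wrist_force: [-0.2, -0.7, -2.7]
width: 0.0121
grasp_force: 58.8
```

Call:
apply_moves(
  motion=[
    [[0,0,0],[0,0,0]],
    [[0,0,0],[0,0,0]],
    [[0,0,0],[0,0,0]],
  ],
)

```text
time_s: 24.42
ee_pos: [0.5584, 0.1366, 0.1662]
tool_rot: [0.178, 0.663, 0.703, 0.187]
wrist_force: [-0.1, -0.5, -2.5]
width: 0.0115
grasp_force: 58.8
```

Run:
```python
from fit import *
s=ctrl.sense();print(LL(s["ee_pos"]),s["wrist_force"],s["width"])
import fit
z=s["ee_pos"][2]-.0655
fit.parts=[P+np.array([0,0,z*1000]) for P in fit.parts]
p=ctrl.get_image("side")
for r in ctrl.trace(p,"tool_rest")[:3]: print(r["score"],np.round(r["pixel"]))
print(proj(p,W([-57,0,40+z*1000])))
move(W([-48,1,90])[0],93.5,30);move(W([-48,1,66.5])[0],93.5,30)
```

```text
[[-59.4  -0.9 166.2]] [-0.0605794  -0.53002408 -2.49609825] 0.011465072077290974
0.95 [230. 227.]
0.54 [386. 207.]
[[228.54976984 216.95149253]]
shift [  1.7 -28.4  71.9] turn [-0.1  0.1 -0.1]
shift [  1.7 -40.2  92.3] turn [-0.1  0.1 -0.1]
```

Call:
apply_moves(
  motion=[
    [[2,-10,22],[0,0,0]],
    [[2,-20,50],[0,0,0]],
    [[2,-28,72],[0,0,0]],
    [[2,-34,82],[0,0,0]],
    [[2,-38,89],[0,0,0]],
    [[2,-39,91],[0,0,0]],
    [[2,-39,91],[0,0,0]],
    [[2,-39,91],[0,0,0]],
  ],
)

```text
time_s: 25.52
ee_pos: [0.5707, 0.1406, 0.0694]
tool_rot: [0.178, 0.662, 0.703, 0.188]
wrist_force: [0.6, -0.1, -2.4]
width: 0.0116
grasp_force: 58.7
```

```bash
cat > chk.py <<'E'
from fit import *
s=ctrl.sense();print(LL(s["ee_pos"]),s["wrist_force"],s["width"])
for n in ("side","top","wrist"):
    p=ctrl.get_image(n)
    for r in ctrl.trace(p,"tool_rest")[:3]:
        c=W([-52,0,40])[0]
        if np.linalg.norm(proj(p,c)[0]-r["pixel"])<60:
            x,i=fit(p,r["pixels"],[c[0],c[1],.0613]); print(n,round(r["score"],2),LL([x[0],x[1],0]),np.degrees(x[2]).round(2)-3.51,round(i,3))
E
python3 chk.py
```

```text
[[-46.9   2.4  69.4]] [ 0.63760625 -0.11843791 -2.3802508 ] 0.011614896465216684
side 0.94 [[-46.   -7.7   0. ]] 2.0300000000000002 0.818
side 0.7 [[  1.8 115.    0. ]] -29.4 0.255
top 0.68 [[-51.2   0.9   0. ]] 0.020000000000000018 0.536
wrist 0.77 [[-51.9   1.4   0. ]] 0.1200000000000001 0.799
```

Call:
apply_moves(
  motion=[
    [[-1.5,-1.5,1.5],[0,0,0]],
    [[-1.5,-3,3],[0,0,0]],
    [[-1.5,-3,3],[0,0,0]],
    [[-1.5,-3,3],[0,0,0]],
  ],
)

```text
time_s: 26.32
ee_pos: [0.57, 0.1386, 0.0653]
tool_rot: [0.178, 0.662, 0.703, 0.188]
wrist_force: [0.6, -1.4, 1.2]
width: 0.0117
grasp_force: 59.1
```

Call:
apply_moves(
  motion=[
    [[0,0,0],[0,0,0]],
    [[0,0,0],[0,0,0]],
    [[0,0,0],[0,0,0]],
    [[0,0,0],[0,0,0]],
  ],
  hand=165,
)

```text
time_s: 26.82
ee_pos: [0.5687, 0.139, 0.0638]
tool_rot: [0.177, 0.662, 0.704, 0.187]
wrist_force: [0.5, 0.0, 0.3]
width: 0.03
grasp_force: 0.0
```

Call:
apply_moves(
  motion=[
    [[0,0,-8],[0,0,0]],
    [[0,0,-25],[0,0,0]],
    [[0,0,-60],[0,0,0]],
    [[0,0,-100],[0,0,0]],
    [[0,-20,-140],[0,0,0]],
    [[0,-60,-170],[0,0,0]],
    [[0,-90,-180],[0,0,0]],
    [[0,-90,-180],[0,0,0]],
  ],
)

```text
time_s: 27.82
ee_pos: [0.4003, 0.1292, 0.1757]
tool_rot: [0.178, 0.662, 0.704, 0.188]
wrist_force: [0.9, -0.3, -0.1]
width: 0.0301
grasp_force: 0.0
```

```bash
python3 chk.py; python3 gap.py | head -2
python3 - <<'E'
from h import *
p=ctrl.get_image("wrist")
for t in ("blank","tool_rest"):
    for r in ctrl.trace(p,t)[:1]:
        v,u=np.nonzero(r["pixels"]); print(t,r["score"].__round__(2),r["pixels"].sum(),LL(np.r_[np.array(rect(p,r["pixels"],.082)[0])/1000,.08]),rect(p,r["pixels"],.082))
E
```

```text
[[-217.6    1.5  175.7]] [ 0.93244381 -0.28171151 -0.06207103] 0.03014524194811505
side 0.76 [[-50.5  -2.9   0. ]] 0.18000000000000016 0.899
wrist 0.79 [[-52.5  -0.    0. ]] -0.4099999999999997 0.939
[[-216.     1.1  175.1]] [0.40622828 0.37632343 0.61829067] -0.35079085776261126
blank -74.0 75.0 0.5
blank 0.9 3889 [[-8.9  0.5 80. ]] (array([608.7, 141.1]), array([ 41.3, 153.3]), np.float64(94.5), array([607.8, 148.1]))
tool_rest 0.62 6587 [[-90.8   0.8  80. ]] (array([526.9, 136.3]), array([ 83.4, 127.5]), np.float64(120.5), array([523.2, 150.5]))
```

```bash
python3 -c "
from plant import ctrl
print(ctrl.finish_job())"
```

```text
the job is handed in; nothing more can be done
None
```

I handed the job in at about 28 s: the blank is in both V rests and tight against the headstock (middle about 0.5 mm off), the sprung centre is pressed in about 5.5–7 mm (an estimate), and the tool rest stands at lathe x ≈ -52 mm, y ≈ 0 mm, parallel to within 0.5°; I did not re-check the bystanders at the end and no verdict came back.

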